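# Fit the monitor-arm post onto its studded desk base

### The job

Pick up the square metal post and slide the hole in its foot plate onto the centre spigot of the round base on the desk. Turn it with a light hand until all four holes find the studs, never forcing it, and push it fully home so that the foot plate lies flush on the base; then let go, leaving it upright and the other things on the desk where they are.

Things in the scene. Friction and masses are not known exactly. Their poses are not given: they have to be found in the camera images.
- post_mid (a point): centre of the loose aluminium post (0.3 to 0.65 kg): a 34 mm square open-topped tube 90 mm tall on a 92 x 92 x 10 mm foot plate, 100 mm tall in all; this point is on the axis 50 mm above the underside. z: up the tube; x and y: square to the faces of tube and plate. Grip the tube across either pair of faces.
- post_foot (a point): centre of the underside of the post's foot plate, axes as post_mid. The plate has a centre bore of 23 mm and four 10 mm holes, each 27 mm along x and 27 mm along y from the axis: a square pattern, so every quarter turn is alike.
- base: dark steel round base, 136 mm wide, fixed to the desk; origin at the centre of its underside, z up. Its flat top, 12 mm up, is a swivel head too stiff to turn (over 5 N m): treat it as fixed. How the studs are turned about the axis differs each time and is NOT given by the x and y axes of this or any pose: it must be seen or felt. Over 70 N on the base, even for an instant, damages it.
- spigot_tip (a point): tip of the 22 mm centre spigot, on the base's axis, 46 mm above the desk and 34 mm above the flat top; its last 8 mm taper to 12 mm.
- stud_level (a point): point on the base's axis level with the tips of the four 8 mm studs, 14 mm above the flat top; tips bevelled 0.8 mm. The studs stand at the corners of a 54 mm square centred on the axis (38 mm from it). Unaligned, the post's foot rests here on the stud tips; aligned, it slides down 14 mm to the flat top (home).
- screwdriver: small screwdriver with wooden handle, 158 mm long, lying on the desk; origin at the centre of its underside; a bystander
- measuring_tape: black pocket tape measure, 26 x 72 mm and 56 mm tall; origin at the centre of its underside; a bystander
- sticky_notes: stack of sticky notes, 77 x 77 x 13 mm; origin at the centre of its underside; a bystander
Mind the look-alikes: they are no part of the job. Of the things shaped like the base, the steel one is meant.

How it is judged:
By the outcome, as a careful person would: the job done as asked, in the order asked, and still so for the second after the job is handed in, with the robot touching nothing.
It also fails if it takes over 72 s, if anything falls off the work surface, if the arm or the gripper's body presses on something with over 40 N, if the wrist force passes 120 N, or if a joint passes its speed limit or range.

### The arm

A 6-joint arm with a two-finger parallel gripper is mounted at the origin on a cart in front of the work surface, level with it; the furniture and walls round the work are solid. World frame = base frame: x ahead of the robot, y to its left, z up, the work surface at z = 0. Lengths are in m, angles in rad, forces in N, time in s.
With the tool pointing down it reaches from about 0.375 to 0.975 m from the base axis. Payload 3.8 kg.
Tool frame: the origin (TCP) lies midway between the tips of the shut fingers; the grasp point (between the pads) lies 19 mm behind it; z points along the fingers, y is the line along which they close (so a half turn about z gives the same grasp; the last joint's range is limited). The gripper opens to 85 mm and grips with 20 to 120 N. Pads are 22 mm wide; open, the fingers measure 114 mm over their backs; the gripper's body (76 mm by 85 mm) begins 54 mm behind the grasp point. The pads swing forward as they close: fully open they stand 13 mm farther back than shut.
Start: joints at [1.173, 0.264, 1.604, -0, 1.274, -0.037], TCP at [0.238, 0.632, 0.231] pointing down, gripper open.
Joint ranges: [-2.63, 2.63], [-0.94, 2.18], [0.31, 2.57], [-1.31, 4.45], [0, 2.66], [-2.55, 2.55]. Speed limits (rad/s): [2.57, 2.57, 3.14, 3.14, 3.14, 3.14].

### API

Orientations are given as a rotation vector (axis times angle).
In Python, from workcell import bot gives the robot as it stands.
- The arm moves only by the tool servo_tool, never from a script. Its argument "series" is a list of rows, each a list of 7 numbers: the shift along the world's x, y, z in units of 0.15 m (1.0 is 0.15 m), then the turn, a rotation vector about the world's x, y, z in units of 180 degrees (1.0 is 180 degrees), then the closure, from 0 (fully open) to 1 (shut). A call has 1 to 20 rows; each row is the pose to reach, as a shift and turn from the pose commanded when the call began, turning the shorter way round; what a row does not reach only later rows make up. A row lasts 1/10 s, in which the tool goes at most 50 mm and 8.59 degrees, less where a joint would pass 70% of its speed; a pose out of reach is approached as far as the arm can. A call with a number of a shift or a turn outside -1 to 1 is refused whole. A call with a gripper value outside its range is refused whole. The fingers move at their own pace and stop on an object; "newtons" is the grip in N (left out, the last holds). Time passes only in rows, so rows that repeat a pose let the fingers close. It gives the time, the measured TCP pose, the force, the opening and the grip force at its end, in the units of the state.
- bot.read_state(): the state, without advancing time (a new reading comes with each control period).
- bot.read_camera(name): name is "scene" or "top" or "wrist"; returns the picture (480x640x3 uint8, red, green, blue); there is no depth.
- bot.camera_info(name): a dict with "vertical_fov" (degrees; the focal length in pixels is half the picture's height over the tangent of half this angle, whatever the lens; pixels are square), "cx", "cy" (the principal point, pixels), "R" (3x3) and "t" (3): a world point X has camera coordinates R X + t. Camera axes: x right, y down, z forward; pixel columns grow to the right and rows downward; lengths in m; the calibration is good to about 2 mm. A picture is of the moment at which its call begins: read the wrist's pose just before it. camera_info takes no time and is no camera call; for the wrist camera it gives the pose at the moment of the call.
- bot.finish_job(): hands the job in; it is judged then, once.
Trained networks look in the newest picture that a camera, given by its name, has taken for a name from the list of things; names that differ only in an ending like _2 or _b are one class to them, and where a whole thing is asked for, a point or a joint stands for the part that bears it (a point fixed in the world has none). Each returns a list of dicts, best first, with "score" (0 to 1); they miss things now and then, are a little off and sometimes report something else, mostly with a low value. They report only what shows in the picture. A call takes as long as a camera call. They do not tell look-alikes from the thing itself.
- bot.recognise(target, camera): "box" ([left, top, right, bottom] as shares, 0 to 1, of the picture: columns of its width, rows of its height, round what is visible of it).
- bot.trace(target, camera): "mask" (480x640 bool, what is visible of it) and "box" ([left, top, right, bottom] as shares, 0 to 1, of the picture: columns of its width, rows of its height, round what is visible of it).
- bot.mark_of(target, camera): "at" ([row, column] as shares, 0 to 1, of the picture: columns of its width, rows of its height: a listed point, or the origin of a listed thing).
The state is a dict: "time": time; "q": joint angles; "joint_vel": joint speeds; "joint_torque": joint torques, N m; "tool_pos": TCP position; "tcp_rot": TCP orientation; "wrist_force": force on the tool from outside, world axes, zero at the start; "torque": the same for the moment, N m; "width": opening from 0.0 (shut) to 1.0 (fully open); "grip_force": force on a finger pad.
Only numpy, scipy, OpenCV 4.12 (cv2) and the standard library are available. Lean on these libraries where they do the work, as an engineer would, in place of code of your own. Each camera call takes 0.05 s, during which the arm holds its last target. There are 200 camera calls.

## Working session

There is one attempt and no reset: what is moved stays moved. The work goes in short steps, Python scripts to look and compute and a tool call to move; the robot and the scene stay as the last step left them, time stands still between calls to the robot, and variables do not carry over. Pictures are saved under pics/ and viewed, at most 10 in all, crops included, and the job is handed in when it is done.

Besides the shell and the picture viewer there is one more tool, called after ">>>" as name([rows], argument=value, ...), one row to a line, values as JSON. servo_tool: Moves the arm, as the interface text tells. Shifts and turns lie within -1 to 1; 1 stands for 0.15 m of shift or 180 degrees of turn. Its arguments: {"type":"object","properties":{"series":{"type":"array","items":{"type":"array","items":{"type":"number"}}},"newtons":{"type":"number"}},"required":["series"]}

```bash
ls; mkdir -p pics; cat > h.py <<'E'
import numpy as np, cv2
from workcell import bot
def f_of(i): return 240/np.tan(np.radians(i["vertical_fov"])/2)
def proj(i,X):
    c=np.array(i["R"])@np.array(X)+np.array(i["t"]); f=f_of(i)
    return i["cx"]+f*c[0]/c[2], i["cy"]+f*c[1]/c[2]
def back(i,u,v,z):
    R=np.array(i["R"]);t=np.array(i["t"]);f=f_of(i)
    d=R.T@np.array([(u-i["cx"])/f,(v-i["cy"])/f,1]);o=-R.T@t
    return o+d*(z-o[2])/d[2]
def save(n,im): cv2.imwrite("pics/"+n+".png",cv2.cvtColor(im,cv2.COLOR_RGB2BGR))
E
python3 - <<'E'
from h import *
ims=[]
for c in("scene","top"):
    im=bot.read_camera(c); i=bot.camera_info(c); ims.append(im)
    save(c,im); print(c,i["vertical_fov"],(-np.array(i["R"]).T@np.array(i["t"])).round(3))
    for n,z in(("post_mid",.05),("post_foot",0),("base",0),("spigot_tip",.046),("stud_level",.026),("screwdriver",0),("measuring_tape",0),("sticky_notes",0)):
        for r in bot.mark_of(n,c)[:3]:
            v,u=r["at"][0]*480,r["at"][1]*640
            print(n,round(r["score"],2),round(u),round(v),back(i,u,v,z).round(3))
E
```

```text
pics
scene 47.991846800020504 [ 0.233 -0.619  0.975]
post_mid 0.96 286 292 [ 0.52  -0.051  0.05 ]
post_foot 0.68 287 311 [ 0.511 -0.064  0.   ]
post_foot 0.41 295 200 [0.696 0.208 0.   ]
base 0.82 223 257 [0.463 0.141 0.   ]
base 0.65 441 291 [ 0.82  -0.201  0.   ]
spigot_tip 0.74 218 247 [0.454 0.137 0.046]
spigot_tip 0.62 445 276 [ 0.825 -0.198  0.046]
stud_level 0.86 228 252 [0.471 0.127 0.026]
stud_level 0.71 439 280 [ 0.821 -0.189  0.026]
screwdriver 0.85 384 282 [ 0.731 -0.116  0.   ]
measuring_tape 0.69 342 239 [0.722 0.038 0.   ]
sticky_notes 0.72 295 199 [0.698 0.209 0.   ]
top 45.465093564032486 [ 0.409 -0.108  1.244]
post_mid 0.62 326 313 [ 0.51 -0.06  0.05]
post_foot 0.59 327 313 [ 0.514 -0.06   0.   ]
base 0.78 438 212 [ 0.824 -0.193  0.   ]
base 0.68 236 298 [0.461 0.132 0.   ]
spigot_tip 0.95 445 209 [ 0.823 -0.2    0.046]
spigot_tip 0.92 235 294 [0.466 0.13  0.046]
stud_level 0.9 234 297 [0.46  0.132 0.026]
stud_level 0.69 440 206 [ 0.83  -0.189  0.026]
screwdriver 0.87 395 234 [ 0.736 -0.124  0.   ]
measuring_tape 0.79 329 215 [0.715 0.027 0.   ]
sticky_notes 0.75 249 185 [0.704 0.222 0.   ]
```

```bash
python3 - <<'E'
import cv2,numpy as np
a=cv2.imread("pics/top.png"); s=cv2.imread("pics/scene.png")
p=[a[245:350,180:290],a[155:260,385:495],a[260:365,272:382],s[205:310,168:278],s[230:335,385:495],s[230:335,232:342]]
p=[cv2.resize(x,(264,252),interpolation=cv2.INTER_CUBIC) for x in p]
cv2.imwrite("pics/crop.png",np.vstack([np.hstack(p[:3]),np.hstack(p[3:])]))
E
```

```text
(no output)
```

View pics/crop.png

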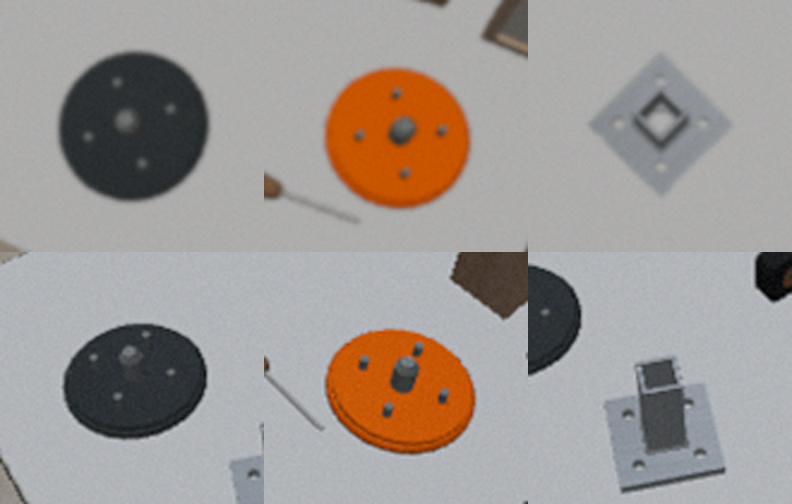

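View pics/scene.png

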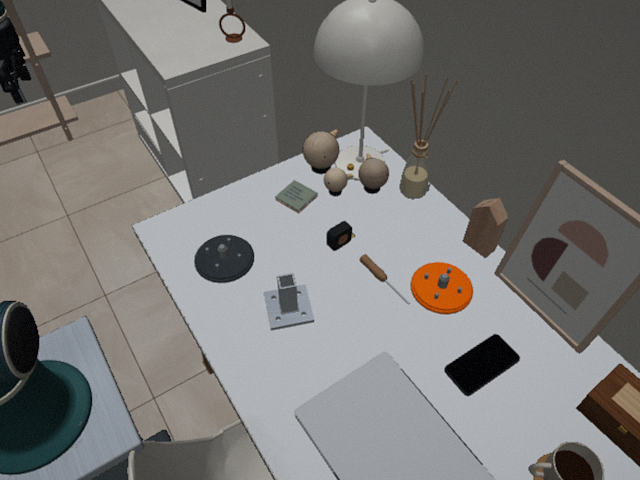

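The two base-shaped things are the dark one at scene (225,257) / top (235,297) and the orange one at scene (441,288) / top (440,210). The dark one is the steel base, since the orange look-alike is painted. In the crop its studs form a turned square, and the post stands at about 45° at top (326,313).

```bash
python3 - <<'E'
from h import *
i=bot.camera_info("top")
def pts(l,u0,v0,z): return np.array([back(i,u0+x*110/264,v0+y*105/252,z)[:2] for x,y in l])
for n,P in(("stud",pts([(117,82),(170,108),(141,163),(88,137)],180,245,.026)),("plate",pts([(132,53),(204,125),(132,195),(60,125)],272,260,.01)),("holes",pts([(132,80),(175,125),(132,167),(90,125)],272,260,.01))):
    c=P.mean(0);d=P-c;print(n,P.round(3).tolist(),c.round(4),np.linalg.norm(d,axis=1).round(3),(np.degrees(np.arctan2(d[:,1],d[:,0]))%90).round(1))
s=bot.read_state();print({k:np.round(s[k],3).tolist() for k in("time","q","tool_pos","tcp_rot","wrist_force","width")})
w=bot.camera_info("wrist");print(w["vertical_fov"],(-np.array(w["R"]).T@np.array(w["t"])).round(3),np.array(w["R"]).round(2).tolist())
from scipy.spatial.transform import Rotation as Ro
print(Ro.from_rotvec(s["tcp_rot"]).as_matrix().round(3).tolist())
E
```

```text
stud [[0.489, 0.16], [0.488, 0.107], [0.434, 0.108], [0.435, 0.161]] [0.4615 0.134 ] [0.038 0.038 0.038 0.038] [43.2 44.3 43.  44.7]
plate [[0.574, -0.033], [0.542, -0.119], [0.459, -0.086], [0.488, -0.002]] [ 0.5158 -0.0598] [0.064 0.064 0.062 0.064] [24.8 24.  24.8 25.5]
holes [[0.552, -0.043], [0.531, -0.095], [0.481, -0.076], [0.499, -0.026]] [ 0.5159 -0.06  ] [0.04  0.038 0.038 0.038] [25.1 23.5 24.4 26. ]
{'time': 0.9, 'q': [1.173, 0.264, 1.604, -0.0, 1.274, -0.037], 'tool_pos': [0.238, 0.632, 0.231], 'tcp_rot': [0.564, 3.091, -0.0], 'wrist_force': [0.336, -0.486, 0.607], 'width': 1.001}
69.97996597037931 [0.17  0.659 0.374] [[0.35, 0.94, 0.0], [0.9, -0.34, 0.29], [0.27, -0.1, -0.96]]
[[-0.936, 0.353, 0.0], [0.353, 0.936, -0.0], [-0.0, -0.0, -1.0]]
```

>>> servo_tool([
  [0.45,-1,0,0,0,0,0],
  [0.45,-1,0,0,0,0,0],
  [0.45,-1,0,0,0,0,0],
  [0.45,-1,0,0,0,0,0],
])

```text
time: 1.3
tool_pos: [0.307, 0.4778, 0.2312]
tcp_rot: [0.567, 3.089, -0.003]
wrist_force: [-0.8, -0.4, -0.1]
width: 0.995
grip_force: 0.0
```

>>> servo_tool([
  [0.45,-1,0,0,0,0,0],
  [0.45,-1,0,0,0,0,0],
  [0.45,-1,0,0,0,0,0],
  [0.45,-1,0,0,0,0,0],
])

```text
time: 1.7
tool_pos: [0.3745, 0.3285, 0.2315]
tcp_rot: [0.568, 3.089, -0.001]
wrist_force: [0.2, 0.9, 0.4]
width: 0.999
grip_force: 0.0
```

>>> servo_tool([
  [0.5,-1,0,0,0,0,0],
  [0.5,-1,0,0,0,0,0],
  [0.5,-1,0,0,0,0,0],
  [0.5,-1,0,0,0,0,0],
])

```text
time: 2.1
tool_pos: [0.45, 0.179, 0.2317]
tcp_rot: [0.568, 3.088, -0.0]
wrist_force: [-0.2, 0.3, 0.0]
width: 1.0
grip_force: 0.0
```

>>> servo_tool([
  [0.08,-0.32,0,0,0,0,0],
  [0.08,-0.32,0,0,0,0,0],
  [0.08,-0.32,0,0,0,0,0],
  [0.08,-0.32,0,0,0,0,0],
  [0.08,-0.32,0,0,0,0,0],
])

```text
time: 2.6
tool_pos: [0.46, 0.1349, 0.2313]
tcp_rot: [-0.561, -3.091, -0.001]
wrist_force: [1.1, -0.4, 0.9]
width: 1.002
grip_force: 0.0
```

```bash
python3 - <<'E'
from h import *
i=bot.camera_info("wrist"); im=bot.read_camera("wrist"); save("wbase",im); np.save("wbase.npy",{k:np.array(v) for k,v in i.items()},allow_pickle=True)
s=bot.read_state();print(s["time"],s["tool_pos"],s["q"])
for n,z in(("base",0),("spigot_tip",.046),("stud_level",.026)):
    for r in bot.mark_of(n,"wrist")[:2]:
        v,u=r["at"][0]*480,r["at"][1]*640; print(n,r["score"],u,v,back(i,u,v,z).round(4))
E
```

```text
2.65 [0.46002263 0.13492654 0.23128927] [ 2.33097265e-01 -1.12684799e-01  2.00744456e+00  3.51718766e-04
  1.24677577e+00 -9.79211356e-01]
base 0.88 328.832 206.688 [0.4646 0.1364 0.    ]
spigot_tip 0.73 327.48800000000006 213.6 [0.4617 0.1359 0.046 ]
stud_level 0.69 329.216 208.416 [0.4614 0.1379 0.026 ]
```

View pics/wbase.png

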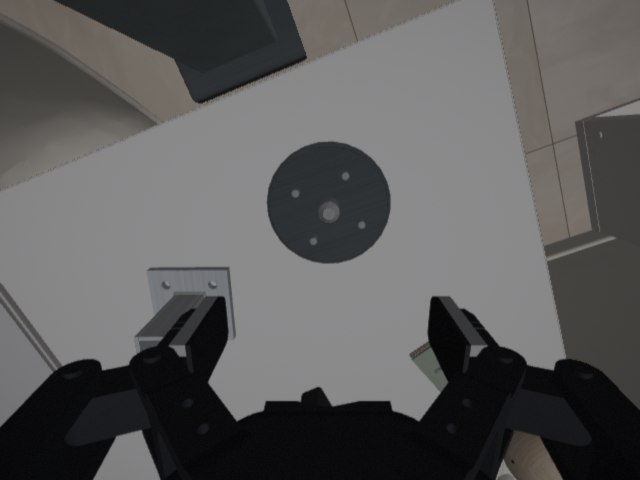

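The wrist picture shows the base disc centred near (329,203), with stud tips at (346,176), (295,193), (313,241) and (361,225) and the spigot at (329,211). I'll refine those and move above the post.

```bash
cat >> h.py <<'E'
def blob(g,u,v,r=7,bright=True):
    p=g[v-r:v+r+1,u-r:u+r+1].astype(float); p=p if bright else -p
    w=np.clip(p-np.median(p)-.35*(p.max()-np.median(p)),0,None); y,x=np.mgrid[-r:r+1,-r:r+1]
    return u+(w*x).sum()/w.sum(), v+(w*y).sum()/w.sum()
def square(i,px,z):
    P=np.array([back(i,*p,z)[:2] for p in px]);c=P.mean(0);d=P-c
    print("c",c.round(4),"r",np.linalg.norm(d,axis=1).round(4),"ang",(np.degrees(np.arctan2(d[:,1],d[:,0]))%90).round(1))
E
python3 - <<'E'
from h import *
i=np.load("wbase.npy",allow_pickle=True).item(); g=cv2.imread("pics/wbase.png",0)
px=[blob(g,*p) for p in((346,176),(295,193),(313,241),(361,225))]; print(np.round(px,1).tolist()); square(i,px,.026)
m=(cv2.GaussianBlur(g,(5,5),0)<85).astype(np.uint8); m[:130]=0;m[275:]=0;m[:,:255]=0;m[:,400:]=0
c=max(cv2.findContours(m,0,1)[0],key=cv2.contourArea); e=cv2.fitEllipse(cv2.convexHull(c)); print(e,back(i,*e[0],.010).round(4))
E
```

```text
[[345.2, 175.7], [295.1, 193.2], [313.1, 240.9], [361.4, 224.7]]
c [0.462  0.1371] r [0.0381 0.0381 0.0381 0.0381] ang [43.8 43.8 43.9 43.8]
((328.31500244140625, 202.08575439453125), (121.30558013916016, 122.97541046142578), 91.26594543457031) [0.4578 0.1383 0.01  ]
```

>>> servo_tool([
  [0.37,-1,0,0,0,0,0],
  [0.37,-1,0,0,0,0,0],
  [0.37,-1,0,0,0,0,0],
  [0.37,-1,0,0,0,0,0],
])

```text
time: 3.2
tool_pos: [0.5172, -0.02, 0.2315]
tcp_rot: [0.568, 3.088, -0.003]
wrist_force: [-0.3, -0.4, -0.3]
width: 1.001
grip_force: 0.0
```

>>> servo_tool([
  [0,-0.3,0,0,0,0,0],
  [0,-0.3,0,0,0,0,0],
  [0,-0.3,0,0,0,0,0],
  [0,-0.3,0,0,0,0,0],
])

```text
time: 3.6
tool_pos: [0.5156, -0.0603, 0.2312]
tcp_rot: [-0.562, -3.09, -0.001]
wrist_force: [0.3, 1.0, 0.2]
width: 0.999
grip_force: 0.0
```

```bash
python3 - <<'E'
from h import *
i=bot.camera_info("wrist"); im=bot.read_camera("wrist"); save("wpost",im); np.save("wpost.npy",{k:np.array(v) for k,v in i.items()},allow_pickle=True)
s=bot.read_state();print(s["time"],s["tool_pos"],s["q"],s["tcp_rot"])
for n,z in(("post_mid",.05),("post_foot",0)):
    for r in bot.mark_of(n,"wrist")[:2]:
        v,u=r["at"][0]*480,r["at"][1]*640; print(n,r["score"],u,v,back(i,u,v,z).round(4))
E
```

```text
3.65 [ 0.51562761 -0.0600936   0.2312145 ] [-1.64357760e-01 -3.25177165e-02  1.93297263e+00  5.55012885e-04
  1.24142874e+00 -1.37595762e+00] [-5.61420269e-01 -3.09071717e+00 -8.17768828e-04]
post_mid 0.83 326.592 213.6 [ 0.516  -0.0598  0.05  ]
post_mid 0.67 596.48 271.824 [0.6691 0.1762 0.05  ]
post_foot 0.55 331.39200000000005 204.816 [ 0.5192 -0.0554  0.    ]
post_foot 0.46 503.48799999999994 84.096 [0.4643 0.1492 0.    ]
```

View pics/wpost.png

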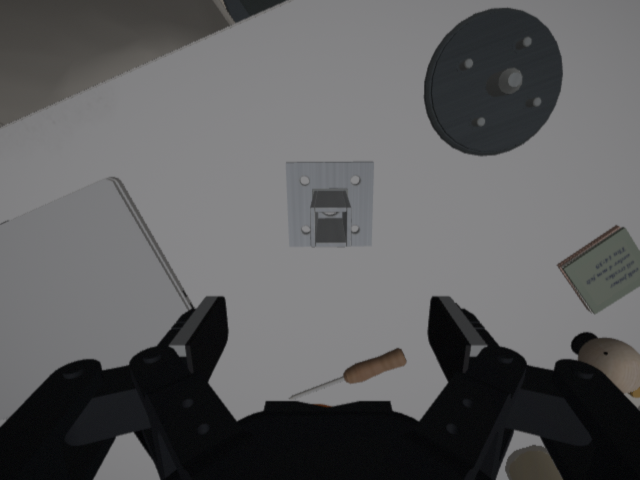

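The post's plate holes show at (305,181), (355,180), (305,230) and (355,229). The post is squarely aligned with the fingers, and the fingers' path is clear.

```bash
python3 - <<'E'
from h import *
i=np.load("wpost.npy",allow_pickle=True).item(); g=cv2.imread("pics/wpost.png",0)
px=[blob(g,*p,r=7) for p in((305,181),(355,180),(355,229),(305,230))]; print(np.round(px,1).tolist()); square(i,px,.01)
a,b=(np.array(back(i,u,247,.01)) for u in(290,372)) ; print(a,b)
E
```

```text
[[304.3, 179.8], [354.5, 179.2], [354.2, 227.9], [305.5, 228.3]]
c [ 0.5161 -0.0564] r [0.0375 0.0375 0.0378 0.0377] ang [25.  25.2 25.3 24.8]
[ 0.54591688 -0.11476438  0.01      ] [ 0.5780573  -0.02893562  0.01      ]
```

>>> servo_tool([
  [0,0.013,-0.3,0,0,0,0],
  [0,0.013,-0.6,0,0,0,0],
  [0,0.013,-0.9,0,0,0,0],
  [0,0.013,-1,0,0,0,0],
  [0,0.013,-1,0,0,0,0],
])

```text
time: 4.25
tool_pos: [0.5126, -0.058, 0.0778]
tcp_rot: [-0.56, -3.084, 0.0]
wrist_force: [-1.0, -0.1, 0.3]
width: 0.999
grip_force: 0.0
```

>>> servo_tool([
  [0,0,-0.12,0,0,0,0],
  [0,0,-0.24,0,0,0,0],
  [0,0,-0.24,0,0,0,0.3],
  [0,0,-0.24,0,0,0,0.5],
  [0,0,-0.24,0,0,0,0.6],
  [0,0,-0.24,0,0,0,0.8],
  [0,0,-0.24,0,0,0,0.8],
  [0,0,-0.24,0,0,0,0.8],
], newtons=40)

```text
time: 5.05
tool_pos: [0.5174, -0.0595, 0.0472]
tcp_rot: [0.563, 3.087, 0.001]
wrist_force: [-0.1, 2.7, 6.7]
width: 0.394
grip_force: 48.0
```

>>> servo_tool([
  [0,0,0.1,0,0,0,0.8],
  [0,0,0.25,0,0,0,0.8],
  [0,0,0.5,0,0,0,0.8],
  [0,0,0.53,0,0,0,0.8],
  [0,0,0.53,0,0,0,0.8],
  [0,0,0.53,0,0,0,0.8],
], newtons=60)

```text
time: 5.65
tool_pos: [0.5142, -0.0593, 0.123]
tcp_rot: [-0.563, -3.088, 0.0]
wrist_force: [-0.2, 0.7, -4.2]
width: 0.387
grip_force: 60.6
```

```bash
python3 - <<'E'
from h import *
s=bot.read_state();i=bot.camera_info("wrist"); im=bot.read_camera("wrist"); save("wheld",im); np.save("wheld.npy",{k:np.array(v) for k,v in i.items()},allow_pickle=True)
print(s["time"],s["tool_pos"],s["tcp_rot"],s["wrist_force"],s["torque"],s["width"])
E
```

```text
5.65 [ 0.51421107 -0.05932872  0.12295816] [-5.63217012e-01 -3.08757254e+00  1.93029937e-04] [-0.20166834  0.68092089 -4.24192985] [ 0.021948    0.04350916 -0.05097055] 0.3872955861241354
```

View pics/wheld.png

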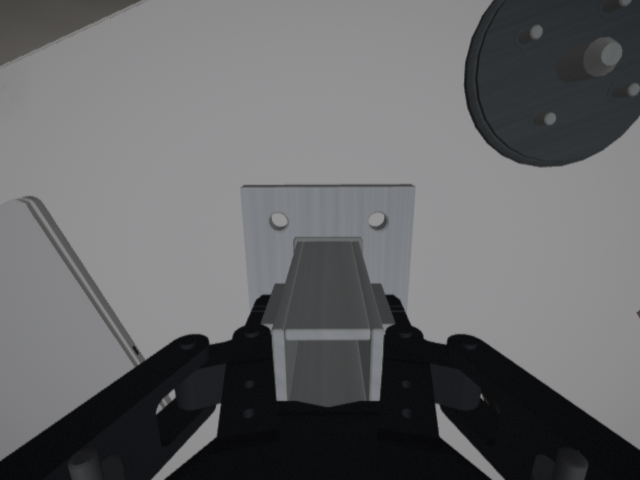

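The post is held square between the pads. Its two near plate holes show at (279,220) and (377,219), and the plate is level.

```bash
python3 - <<'E'
from h import *
from scipy.spatial.transform import Rotation as Ro
i=np.load("wheld.npy",allow_pickle=True).item(); g=cv2.imread("pics/wheld.png",0)
tcp=np.array([.5142,-.0593,.123]);R=Ro.from_rotvec([-.5632,-3.0876,0]).as_matrix()
print("tooly",np.degrees(np.arctan2(R[1,1],R[0,1])))
px=[blob(g,*p,r=11) for p in((279,219),(377,219))];print(np.round(px,1).tolist())
for z in(.0858,):
    P=[back(i,*p,z) for p in px];d=P[1]-P[0];print("sep",np.linalg.norm(d),"ang",np.degrees(np.arctan2(d[1],d[0])))
    c=(P[0]+P[1])/2-.027*R[:,0];print("centre",c.round(4),"in tool",(R.T@(c-tcp)).round(4))
# plate near edge corners at top
P=[back(i,u,v,.0858) for u,v in((242,185.5),(413.5,185))];d=P[1]-P[0];c=(P[0]+P[1])/2-.046*R[:,0]
print("edge",np.linalg.norm(d),np.degrees(np.arctan2(d[1],d[0])),c.round(4),(R.T@(c-tcp)).round(4))
g=cv2.imread("pics/wbase.png",0)
E
```

```text
tooly 69.3250410833415
[[278.9, 219.2], [375.9, 218.7]]
sep 0.05234422835565617 ang 69.6959415230369
centre [ 0.5122 -0.0573  0.0857] in tool [0.0025 0.0012 0.0373]
edge 0.0898867684730949 69.61137895707569 [ 0.513  -0.0575  0.0857] [0.0016 0.0013 0.0373]
```

>>> servo_tool([
  [-0.04,0.16,0,0,0,0.015,0.8],
  [-0.1,0.4,0,0,0,0.03,0.8],
  [-0.17,0.64,0,0,0,0.043,0.8],
])

```text
time: 6.0
tool_pos: [0.4886, 0.037, 0.1225]
tcp_rot: [-0.353, -3.118, 0.001]
wrist_force: [0.7, 1.0, -4.0]
width: 0.394
grip_force: 60.8
```

>>> servo_tool([
  [-0.06,0.24,0,0,0,0.015,0.8],
  [-0.12,0.48,0,0,0,0.03,0.8],
  [-0.17,0.645,0,0,0,0.043,0.8],
  [-0.17,0.645,0,0,0,0.043,0.8],
  [-0.17,0.645,0,0,0,0.043,0.8],
  [-0.17,0.645,0,0,0,0.043,0.8],
  [-0.17,0.645,0,0,0,0.043,0.8],
])

```text
time: 6.7
tool_pos: [0.4647, 0.1322, 0.1242]
tcp_rot: [-0.145, -3.137, 0.001]
wrist_force: [0.6, -0.2, -4.1]
width: 0.392
grip_force: 61.4
```

```bash
python3 - <<'E'
from h import *
from scipy.spatial.transform import Rotation as Ro
s=bot.read_state();i=bot.camera_info("wrist"); im=bot.read_camera("wrist"); save("wover",im); np.save("wover.npy",{k:np.array(v) for k,v in i.items()},allow_pickle=True)
R=Ro.from_rotvec(s["tcp_rot"]).as_matrix()
print(s["time"],s["tool_pos"],s["q"],s["wrist_force"],np.degrees(np.arctan2(R[1,1],R[0,1])),R[:,2])
for c in("scene","top"): save("over_"+c,bot.read_camera(c))
a=cv2.imread("pics/over_scene.png")[150:290,140:310]
cv2.imwrite("pics/v1.png",np.hstack([cv2.resize(cv2.imread("pics/wover.png"),(400,300)),cv2.resize(a,(364,300),interpolation=2)]))
E
```

```text
6.7 [0.4647427  0.13223836 0.12419888] [ 2.25868638e-01 -4.40886564e-03  2.11436348e+00 -3.38394679e-04
  1.03264470e+00 -1.25258349e+00] [ 0.62373538 -0.18104374 -4.12700033] 84.7190277838602 [-9.16003451e-04 -5.08626005e-04 -9.99999451e-01]
```

View pics/v1.png

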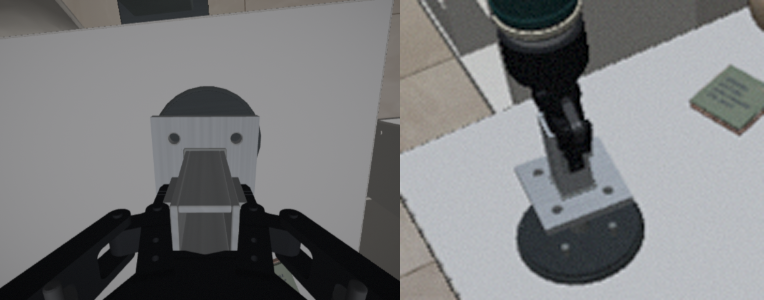

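The plate hangs above the base and its bore is roughly over the spigot. I'll correct by (-1.5, +2) mm and go down gently.

>>> servo_tool([
  [-0.01,0.013,-0.05,0,0,0,0.8],
  [-0.01,0.013,-0.13,0,0,0,0.8],
  [-0.01,0.013,-0.18,0,0,0,0.8],
  [-0.01,0.013,-0.19,0,0,0,0.8],
  [-0.01,0.013,-0.2,0,0,0,0.8],
  [-0.01,0.013,-0.21,0,0,0,0.8],
  [-0.01,0.013,-0.21,0,0,0,0.8],
])

```text
time: 7.55
tool_pos: [0.4634, 0.1352, 0.0933]
tcp_rot: [0.142, 3.138, 0.0]
wrist_force: [-0.1, 0.0, -3.9]
width: 0.393
grip_force: 61.4
```

>>> servo_tool([
  [0,0,-0.01,0,0,0,0.8],
  [0,0,-0.02,0,0,0,0.8],
  [0,0,-0.02,0,0,0,0.8],
])

```text
time: 7.85
tool_pos: [0.4632, 0.1352, 0.0902]
tcp_rot: [-0.142, -3.138, 0.0]
wrist_force: [-0.4, 0.2, -3.5]
width: 0.392
grip_force: 61.4
```

>>> servo_tool([
  [0,0,-0.01,0,0,0,0.8],
  [0,0,-0.02,0,0,0,0.8],
  [0,0,-0.02,0,0,0,0.8],
])

```text
time: 8.15
tool_pos: [0.463, 0.1351, 0.087]
tcp_rot: [-0.142, -3.138, 0.0]
wrist_force: [-0.3, 0.4, -3.4]
width: 0.388
grip_force: 61.4
```

>>> servo_tool([
  [0,0,-0.01,0,0,0,0.8],
  [0,0,-0.02,0,0,0,0.8],
  [0,0,-0.02,0,0,0,0.8],
])

```text
time: 8.45
tool_pos: [0.4631, 0.1351, 0.084]
tcp_rot: [-0.142, -3.138, 0.0]
wrist_force: [-0.6, -0.9, -4.1]
width: 0.391
grip_force: 61.4
```

>>> servo_tool([
  [0,0,-0.01,0,0,0,0.8],
  [0,0,-0.02,0,0,0,0.8],
  [0,0,-0.02,0,0,0,0.8],
])

```text
time: 8.75
tool_pos: [0.4631, 0.1352, 0.081]
tcp_rot: [-0.142, -3.138, 0.0]
wrist_force: [-0.1, -0.1, -3.8]
width: 0.39
grip_force: 61.4
```

>>> servo_tool([
  [0,0,-0.01,0,0,0,0.8],
  [0,0,-0.015,0,0,0,0.8],
  [0,0,-0.015,0,0,0,0.8],
])

```text
time: 9.05
tool_pos: [0.4632, 0.1351, 0.0789]
tcp_rot: [-0.142, -3.138, 0.0]
wrist_force: [-0.0, 0.1, -4.5]
width: 0.394
grip_force: 61.3
```

```bash
python3 - <<'E'
from h import *
a=bot.read_camera("scene")[180:290,160:290]; w=bot.read_camera("wrist")[150:420,150:470]
save("v2",np.hstack([cv2.resize(a,(400,340),interpolation=2),cv2.resize(w,(400,340))]))
s=bot.read_state();print(s["time"],s["torque"],s["wrist_force"])
E
```

```text
9.15 [-0.01862801  0.00262088 -0.00515244] [ 0.42955817  0.13787208 -4.2882905 ]
```

View pics/v2.png

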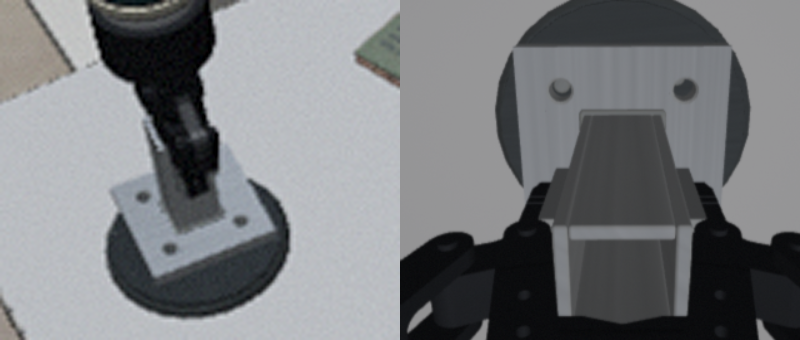

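The plate now sits low over the base with the bore on the spigot, and a stud tip begins to show in the right-hand hole. I'll turn the remaining 4°.

>>> servo_tool([
  [0,0,0,0,0,0.008,0.8],
  [0,0,0,0,0,0.016,0.8],
  [0,0,0,0,0,0.023,0.8],
  [0,0,0,0,0,0.023,0.8],
  [0,0,0,0,0,0.023,0.8],
])

```text
time: 9.65
tool_pos: [0.4633, 0.1352, 0.0791]
tcp_rot: [0.029, 3.141, -0.0]
wrist_force: [0.7, -0.4, -4.0]
width: 0.386
grip_force: 61.3
```

>>> servo_tool([
  [0,0,-0.01,0,0,0,0.8],
  [0,0,-0.02,0,0,0,0.8],
  [0,0,-0.03,0,0,0,0.8],
  [0,0,-0.03,0,0,0,0.8],
])

```text
time: 10.05
tool_pos: [0.4631, 0.1351, 0.0742]
tcp_rot: [-0.029, -3.141, 0.0]
wrist_force: [-0.0, -0.5, -4.2]
width: 0.395
grip_force: 61.4
```

>>> servo_tool([
  [0,0,-0.007,0,0,0,0.8],
  [0,0,-0.014,0,0,0,0.8],
  [0,0,-0.014,0,0,0,0.8],
])

```text
time: 10.35
tool_pos: [0.4632, 0.1351, 0.0722]
tcp_rot: [-0.029, -3.141, 0.0]
wrist_force: [-0.5, 0.1, -3.7]
width: 0.394
grip_force: 61.4
```

>>> servo_tool([
  [0,0,-0.007,0,0,0,0.8],
  [0,0,-0.014,0,0,0,0.8],
  [0,0,-0.014,0,0,0,0.8],
])

```text
time: 10.65
tool_pos: [0.4632, 0.1352, 0.0702]
tcp_rot: [-0.029, -3.141, 0.0]
wrist_force: [-0.4, 0.0, -4.5]
width: 0.391
grip_force: 61.3
```

>>> servo_tool([
  [0,0,-0.007,0,0,0,0.8],
  [0,0,-0.014,0,0,0,0.8],
  [0,0,-0.014,0,0,0,0.8],
])

```text
time: 10.95
tool_pos: [0.4631, 0.1352, 0.068]
tcp_rot: [-0.029, -3.141, 0.0]
wrist_force: [-0.4, 0.8, -3.5]
width: 0.39
grip_force: 61.4
```

>>> servo_tool([
  [0,0,-0.007,0,0,0,0.8],
  [0,0,-0.014,0,0,0,0.8],
  [0,0,-0.014,0,0,0,0.8],
])

```text
time: 11.25
tool_pos: [0.4631, 0.1351, 0.066]
tcp_rot: [-0.029, -3.141, 0.0]
wrist_force: [-0.1, 0.1, -5.5]
width: 0.393
grip_force: 61.4
```

>>> servo_tool([
  [0,0,-0.01,0,0,0,0.8],
  [0,0,-0.02,0,0,0,0.8],
  [0,0,-0.026,0,0,0,0.8],
  [0,0,-0.026,0,0,0,0.8],
])

```text
time: 11.65
tool_pos: [0.4631, 0.1351, 0.062]
tcp_rot: [-0.029, -3.141, 0.0]
wrist_force: [0.2, -0.8, -4.5]
width: 0.391
grip_force: 61.3
```

>>> servo_tool([
  [0,0,-0.005,0,0,0,0.8],
  [0,0,-0.01,0,0,0,0.8],
  [0,0,-0.01,0,0,0,0.8],
])

```text
time: 11.95
tool_pos: [0.4632, 0.1352, 0.0606]
tcp_rot: [-0.029, -3.141, 0.0]
wrist_force: [-0.3, 0.1, -4.2]
width: 0.392
grip_force: 61.4
```

>>> servo_tool([
  [0,0,-0.004,0,0,0,0.8],
  [0,0,-0.007,0,0,0,0.8],
  [0,0,-0.007,0,0,0,0.8],
])

```text
time: 12.25
tool_pos: [0.4632, 0.1352, 0.0596]
tcp_rot: [-0.029, -3.141, 0.0]
wrist_force: [0.0, -0.5, -4.6]
width: 0.396
grip_force: 61.3
```

>>> servo_tool([
  [0,0,-0.004,0,0,0,0.8],
  [0,0,-0.007,0,0,0,0.8],
  [0,0,-0.007,0,0,0,0.8],
])

```text
time: 12.55
tool_pos: [0.4633, 0.1353, 0.0592]
tcp_rot: [-0.029, -3.141, -0.0]
wrist_force: [-2.8, 0.8, 3.6]
width: 0.391
grip_force: 62.2
```

>>> servo_tool([
  [0,0,-0.004,0,0,0,0.8],
  [0,0,-0.007,0,0,0,0.8],
  [0,0,-0.007,0,0,0,0.8],
])

```text
time: 12.85
tool_pos: [0.4633, 0.1353, 0.0591]
tcp_rot: [-0.029, -3.141, 0.0]
wrist_force: [-6.7, -1.0, 11.6]
width: 0.39
grip_force: 63.5
```

Contact came at TCP z = 0.0592, which matches home (0.0472 + 0.012). I'll release and withdraw.

>>> servo_tool([
  [0,0,0.003,0,0,0,0.8],
  [0,0,0.003,0,0,0,0.5],
  [0,0,0.003,0,0,0,0.3],
  [0,0,0.003,0,0,0,0],
  [0,0,0.003,0,0,0,0],
  [0,0,0.003,0,0,0,0],
  [0,0,0.003,0,0,0,0],
], newtons=20)

```text
time: 13.55
tool_pos: [0.4633, 0.1352, 0.0579]
tcp_rot: [-0.029, -3.141, 0.0]
wrist_force: [1.4, 0.2, 0.1]
width: 0.999
grip_force: 0.0
```

>>> servo_tool([
  [0,0,0.1,0,0,0,0],
  [0,0,0.3,0,0,0,0],
  [0,0,0.6,0,0,0,0],
  [0,0,0.9,0,0,0,0],
  [0,0,1,0,0,0,0],
  [0,0,1,0,0,0,0],
  [0,0,1,0,0,0,0],
])

```text
time: 14.25
tool_pos: [0.4626, 0.135, 0.2069]
tcp_rot: [-0.029, -3.14, 0.001]
wrist_force: [-0.9, 0.4, -0.7]
width: 0.998
grip_force: 0.0
```

```bash
python3 - <<'E'
from h import *
i=bot.camera_info("wrist");w=bot.read_camera("wrist");save("wend",w);a=bot.read_camera("scene")[170:300,150:290]
save("v3",np.hstack([cv2.resize(a,(388,360),interpolation=2),cv2.resize(w[80:350,180:480],(400,360))]))
s=bot.read_state();print(s["time"],s["wrist_force"],s["tool_pos"])
for n,z in(("post_mid",.062),("post_foot",.012)):
    for r in bot.mark_of(n,"wrist")[:1]:
        v,u=r["at"][0]*480,r["at"][1]*640; print(n,r["score"],u,v,back(i,u,v,z).round(4))
print([proj(i,[.463+x,.136+y,.022]) for x in(-.027,.027) for y in(-.027,.027)])
E
```

```text
14.35 [-0.83670155  0.65971458 -1.00235707] [0.46156801 0.13480877 0.20534123]
post_mid 0.97 326.528 223.392 [0.4636 0.1354 0.062 ]
post_foot 0.93 328.57599999999996 210.192 [0.4628 0.1373 0.012 ]
[(np.float64(298.5103727164951), np.float64(185.40340242983837)), (np.float64(355.1103241851085), np.float64(184.4775716308983)), (np.float64(300.706088709996), np.float64(239.4884599493616)), (np.float64(354.74452911751996), np.float64(238.64484768164937))]
```

View pics/v3.png

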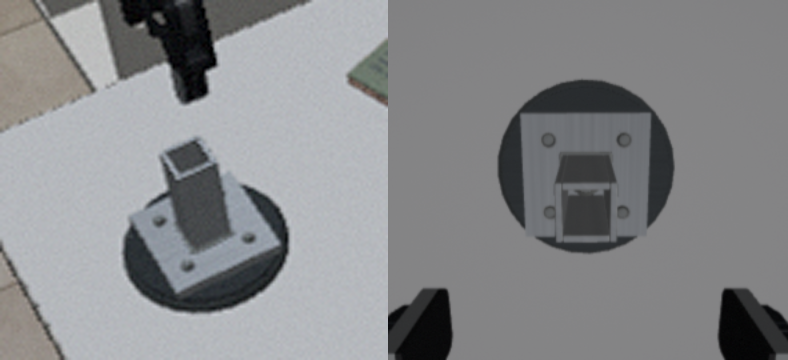

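The post stands upright on the base with the plate flat. The studs fill all four holes, seen in the crop at (548,140), (624,140), (550,212) and (623,212), and the gripper is clear. I'm handing in.

```bash
python3 -c "
from workcell import bot
print(bot.finish_job())"
```

```text
the job is handed in; nothing more can be done
None
```

The post is on the steel base's spigot with all four studs through its foot plate, pushed home at under about 16 N, released upright, and handed in at about 14.5 s on the robot's clock.

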